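# Put the mixed-up handsets back on their desk phones

### The arm

A 6-joint arm with a two-finger parallel gripper is mounted at the origin on the work surface. World frame = base frame: x ahead of the robot, y to its left, z up, the work surface at z = 0. Lengths are in mm, angles in rad, forces in N, time in s.
With the tool pointing down it reaches from about 225 to 725 mm from the base axis. Payload 3.1 kg.
Tool frame: the origin (TCP) lies midway between the tips of the shut fingers; the grasp point (between the pads) lies pinch_z behind it (pinch_z is the distance from the TCP to the grasp point, in mm); z points along the fingers, y is the line along which they close (so a half turn about z gives the same grasp; the last joint's range is limited). The gripper opens to 85 mm and grips with 20 to 120 N. Pads are 22 mm wide; open, the fingers measure 114 mm over their backs; the gripper's body (76 mm by 85 mm) begins 54 mm behind the grasp point. The pads swing forward as they close: fully open they stand 13 mm farther back than shut.
Start: joints at [-1.407, 0.048, 0.099, 1.622, 0, 1.443], TCP at [151.015, -502.804, 231.312] pointing down, gripper open.
Joint ranges: [-2.91, 2.91], [-0.99, 1.94], [-1.21, 1.42], [-2.12, 2.29], [-1.49, 1.47], [-3.14, 3.14]. Speed limits (rad/s): [2.79, 2.79, 3.14, 3.14, 3.14, 3.14].

### API

Orientations are given as a unit quaternion [w, x, y, z].
In Python, from rig import * gives the robot as it stands. The module is installed in compiled form; this text tells all that it offers.
- The arm moves only by the tool servo_tool, never from a script. Its argument "steps" is a list of rows, each a list of 4 numbers: the shift along the tool's x, y, z each as a share of 100 mm, from -1 to 1, then the turn about the tool's z as a share of 180 degrees, from -1 to 1. In form: [[x, y, z, roll], ...]. A call has 1 to 10 rows; each row shifts and turns the commanded pose from where the row before left it, along the tool's axes as they then stand; what a row does not reach is not made up. A row lasts 1/8 s, in which the tool goes at most 62.5 mm and 10.7 degrees, less where a joint would pass 70% of its speed; a pose out of reach is approached as far as the arm can. A call with a number of a shift or a turn outside -1 to 1 is refused whole. A call with a gripper value outside its range is refused whole. "claw" is the finger opening in mm, from 0 to 85.4, set as the call begins (left out, the last holds). The fingers move at their own pace and stop on an object; the grip force is fixed at half the most. Time passes only in rows, so rows that do not move let the fingers close. It gives the time, the measured TCP pose, the force, the opening and the grip force at its end, in the units of the state.
- read_state(): the state, without advancing time (a new reading comes with each control period).
- grab_frame(name): name is "scene" or "top"; returns (picture, depth): 420x560x3 uint8, blue, green, red; 420x560 float32, mm along the optical axis (not along the pixel's ray), 0 where there is no reading.
- camera_info(name): a dict with "fovy" (degrees; the focal length in pixels is half the picture's height over the tangent of half this angle, whatever the lens; pixels are square), "cx", "cy" (the principal point, pixels), "position" and "attitude" of the camera in the world. Camera axes: x right, y down, z forward; pixel columns grow to the right and rows downward; lengths in mm; the calibration is good to about 2 mm. A picture is of the moment at which its call begins. camera_info takes no time and is no camera call.
- close_job(): hands the job in; it is judged then, once.
The state is a dict: "time": time; "joints": joint angles; "qvel": joint speeds; "joint_efforts": joint torques, N m; "tool_pos": TCP position; "tool_rot": TCP orientation; "force": force on the tool from outside, world axes, zero at the start; "moment": the same for the moment, N m; "width": finger opening in mm; "finger_force": force on a finger pad.
Only numpy, scipy, OpenCV 4.12 (cv2) and the standard library are available. Lean on these libraries where they do the work, as an engineer would, in place of code of your own. Each camera call takes 0.05 s, during which the arm holds its last target. There are 200 camera calls.

### The job

Three returned desk phones, black, white and red, each carry the wrong handset: put every handset back on the phone of its own colour, lying fully down in both cups of the cradle with its round earpiece at the display end. The blue mat is free to park one on the way. Lay the handsets down gently, without dropping them, and leave the power adapter, the screwdriver and the tape roll where they are.

Things in the scene. Friction and masses are not known exactly. Their poses are not given: they have to be found in the camera images.
- handset_black: Black telephone handset, 180 mm long, no cord, at first on a phone of another colour. Origin: centre of the lower face of the round earpiece (d 46, 30 high). x: away from the mouthpiece (46 x 44, 28 high, centred at x = -134); z up. Between them the grip bar, 34 wide (y), z = 14 to 34; its middle and the centre of mass at x = -67, z = 24: grip it there, fingers on its long sides.
- handset_white: White telephone handset, 180 mm long, no cord, at first on a phone of another colour. Origin: centre of the lower face of the round earpiece (d 46, 30 high). x: away from the mouthpiece (46 x 44, 28 high, centred at x = -134); z up. Between them the grip bar, 34 wide (y), z = 14 to 34; its middle and the centre of mass at x = -67, z = 24: grip it there, fingers on its long sides.
- handset_red: Red telephone handset, 180 mm long, no cord, at first on a phone of another colour. Origin: centre of the lower face of the round earpiece (d 46, 30 high). x: away from the mouthpiece (46 x 44, 28 high, centred at x = -134); z up. Between them the grip bar, 34 wide (y), z = 14 to 34; its middle and the centre of mass at x = -67, z = 24: grip it there, fingers on its long sides.
- phone_black: Black desk phone, fixed. Origin: centre of the ear cup's floor, 34 mm above the bench. x: to the display end, y: user's left, z up. Handset home: origins and x axes coincide. Body x -167..33, y -128..38 mm. Level cradle: mouth cup at x = -134; 7 mm play all round, lips 4 mm high; deck between the cups 4 mm lower. Keypad panel (y < -30) slopes up: z = -3 at mid-length, 15 at the display.
- phone_white: White desk phone, fixed. Origin: centre of the ear cup's floor, 34 mm above the bench. x: to the display end, y: user's left, z up. Handset home: origins and x axes coincide. Body x -167..33, y -128..38 mm. Level cradle: mouth cup at x = -134; 7 mm play all round, lips 4 mm high; deck between the cups 4 mm lower. Keypad panel (y < -30) slopes up: z = -3 at mid-length, 15 at the display.
- phone_red: Red desk phone, fixed. Origin: centre of the ear cup's floor, 34 mm above the bench. x: to the display end, y: user's left, z up. Handset home: origins and x axes coincide. Body x -167..33, y -128..38 mm. Level cradle: mouth cup at x = -134; 7 mm play all round, lips 4 mm high; deck between the cups 4 mm lower. Keypad panel (y < -30) slopes up: z = -3 at mid-length, 15 at the display.
- mat: Blue mat, flat on the bench between robot and phones, fixed, 230 mm long (its y) by 100 mm (its x), 3 mm thick, free at the start. Origin: centre of its underside. One handset fits on it lengthwise, along y.
- adapter: Bystander: black plug-in power adapter, 70 x 38 x 28 mm, with two metal blades, loose on the bench between two phones. Origin: centre of the underside, long side along x.
- driver: Bystander: stubby screwdriver with yellow handle, 109 mm long, 24 mm wide, 22 mm high, loose on the bench between two phones. Origin: underside, below the front part of the handle; shaft towards x.
- tape: Bystander: amber roll of packing tape, 96 mm across, 50 mm high, loose, lying flat on the left near part of the bench. Origin: centre of the underside.
Mind the look-alikes: they are no part of the job. What is shaped like the handset_black but yellow is not meant.

How it is judged (in metres and radians):
At the end, for the whole second after the job is handed in: Each handset lies at rest on the phone of its own colour: earpiece within 12 mm of the centre of the ear cup at the display end, lying along the cradle within 0.15 rad, level within 0.06 rad and fully down (no more than 3 mm above the cup floors) (horizontal distance between handset_black and phone_black below 0.012 m and z of handset_black in the frame of phone_black between -0.004 and 0.003 m and angle between the x axis of handset_black and the x axis of phone_black, either way round below 0.15 rad and angle between each of handset_black, handset_white, handset_red's own z axis and vertical below 0.06 rad and linear speed of each of handset_black, handset_white, handset_red below 0.02 m/s and horizontal distance between handset_white and phone_white below 0.012 m and z of handset_white in the frame of phone_white between -0.004 and 0.003 m and angle between the x axis of handset_white and the x axis of phone_white, either way round below 0.15 rad and horizontal distance between handset_red and phone_red below 0.012 m and z of handset_red in the frame of phone_red between -0.004 and 0.003 m and angle between the x axis of handset_red and the x axis of phone_red, either way round below 0.15 rad); the robot touches nothing.
It fails at once if the power adapter is pushed more than 25 mm (distance of adapter from where it was at the start of the episode above 0.025 m).
It fails at once if the screwdriver is pushed more than 25 mm (distance of driver from where it was at the start of the episode above 0.025 m).
It fails at once if the tape roll is pushed more than 25 mm (distance of tape from where it was at the start of the episode above 0.025 m).
It fails at once if a handset is dropped or thrown (faster than 0.7 m/s, out of the fingers) ((linear speed of handset_black above 0.7 m/s and contact force between the fingers and handset_black below 0.1 N) or (linear speed of handset_white above 0.7 m/s and contact force between the fingers and handset_white below 0.1 N) or (linear speed of handset_red above 0.7 m/s and contact force between the fingers and handset_red below 0.1 N)).
It also fails if it takes over 90 s, if anything falls off the work surface, if the arm or the gripper's body presses on something with over 40 N, if the wrist force passes 120 N, or if a joint passes its speed limit or range.

## Working session

There is one attempt and no reset: what is moved stays moved. The work goes in short steps, Python scripts to look and compute and a tool call to move; the robot and the scene stay as the last step left them, time stands still between calls to the robot, and variables do not carry over. Pictures are saved under pics/ and viewed, at most 14 in all, crops included, and the job is handed in when it is done.

Besides the shell and the picture viewer there is one more tool, called after "Request:" in YAML: its name, and indented under it one key for each argument. servo_tool: Moves the arm, as the interface text tells. Shift numbers are shares of 100 mm and turn numbers shares of 180 degrees, none past 1 either way. Its arguments: {"type":"object","properties":{"steps":{"type":"array","items":{"type":"array","items":{"type":"number","minimum":-1,"maximum":1}}},"claw":{"type":"number"}},"required":["steps"]}

```bash
mkdir -p pics; cat > h.py <<'E'
from rig import *
import numpy as np, cv2
from scipy.spatial.transform import Rotation as R
def cam(n):
    c=camera_info(n); f=210/np.tan(np.radians(c['fovy'])/2); q=c['attitude']
    return c,f,R.from_quat([q[1],q[2],q[3],q[0]]).as_matrix(),np.array(c['position'])
def world(n,d):
    c,f,M,p=cam(n); v,u=np.mgrid[0:420,0:560]
    P=np.stack([(u-c['cx'])/f*d,(v-c['cy'])/f*d,d],-1)
    return P@M.T+p
E
python3 - <<'E'
from h import *
for n in('top','scene'):
    im,d=grab_frame(n); cv2.imwrite(f'pics/{n}0.png',im); np.save(f'{n}0.npy',d); print(camera_info(n))
print(read_state())
E
```

```text
{'fovy': 51.8520039285083, 'cx': 284.1930884469572, 'cy': 214.20940034132437, 'position': array([271.97250619,  43.86201682, 970.77409809]), 'attitude': array([-0.05792656,  0.70537708, -0.70205621,  0.07877035])}
{'fovy': 52.521895835582164, 'cx': 286.1940280818921, 'cy': 206.76979446926288, 'position': array([1338.72708007,  442.07323292,  730.071749  ]), 'attitude': array([-0.2603845 ,  0.47653098,  0.74391318, -0.38950138])}
{'time': 0.1, 'joints': array([-1.40681055e+00,  4.86981171e-02,  9.77325689e-02,  1.62200602e+00,
       -1.27945534e-05,  1.44304529e+00]), 'qvel': array([-0.00140958, -0.0013359 ,  0.00307084,  0.00081217,  0.00087003,
       -0.00054517]), 'joint_efforts': array([ 3.31270472e-03, -3.39850831e+01,  3.20935893e+01,  1.57924800e-02,
       -8.67960739e-05, -1.57777203e-05]), 'tool_pos': array([ 150.91461686, -502.25508004,  230.21207535]), 'tool_rot': array([-1.08732470e-03,  9.89379468e-01,  1.45351589e-01, -2.60999462e-05]), 'force': array([-0.13629122,  1.16655215,  0.76326027]), 'moment': array([ 0.02541236,  0.01522194, -0.01750574]), 'finger_force': 0.0, 'width': 85.49814557653687}
```

View pics/top0.png

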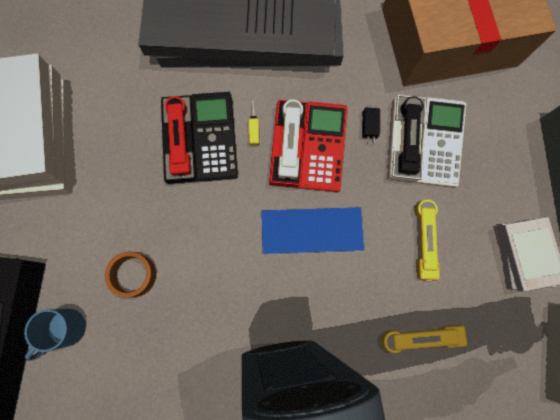

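View pics/scene0.png

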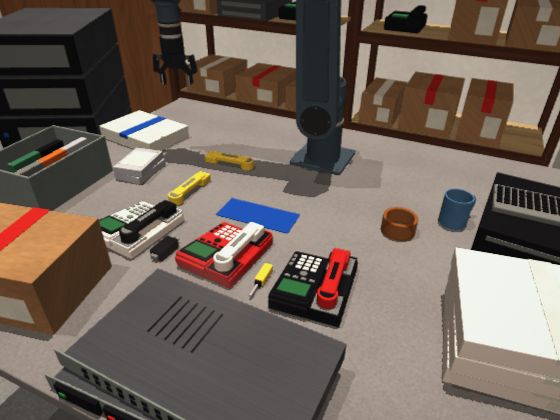

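Top view: black phone (200,138) carries the red handset (177,135). Red phone (308,146) carries the white one (291,140), and white phone (427,140) carries the black one (412,136). The mat is at (313,230), driver (254,128), adapter (371,123) and tape (129,275).
Possible mix-ups: the yellow handsets at (428,240) and (427,340), and for black the adapter (371,123), which is small. I choose the three on the phones.

```bash
cat >> h.py <<'E'
BOX={'black':(152,85,242,192),'red':(262,92,352,200),'white':(382,88,472,196)}
def rect(p):
    (c,s,a)=cv2.minAreaRect(p.astype(np.float32)); return np.round(c,1),np.round(s,1),round(a,2)
E
python3 - <<'E'
from h import *
im=cv2.imread('pics/top0.png')
W=world('top',np.load('top0.npy')); S=world('scene',np.load('scene0.npy'))
print('bench z',np.median(W[200:210,200:240,2]),W[200:210,200:240,2].std(), 'mat',)
hsv=cv2.cvtColor(im,cv2.COLOR_BGR2HSV)
m=(hsv[...,0]>105)&(hsv[...,0]<130)&(hsv[...,1]>150); m[:200]=0;m[260:]=0;m[:,:250]=0;m[:,380:]=0
print('mat',rect(W[m][:,:2]),np.median(W[m][:,2]))
for n,(a,b,c,d) in BOX.items():
    P=W[b:d,a:c].reshape(-1,3); B=P[(P[:,2]>14)&(P[:,2]<75)]
    lo,hi=B[:,:2].min(0)-15,B[:,:2].max(0)+15
    Q=S.reshape(-1,3); Q=Q[(Q[:,0]>lo[0])&(Q[:,0]<hi[0])&(Q[:,1]>lo[1])&(Q[:,1]<hi[1])&(Q[:,2]>12)&(Q[:,2]<75)]
    print(n,'top',rect(B[:,:2]),'scene',rect(Q[:,:2]))
    for nm,X in(('top',B),('scn',Q)):
        H=X[X[:,2]>56]; print('  handset',nm,rect(H[:,:2]),np.median(H[:,2]),np.percentile(H[:,2],98))
cr=cv2.resize(im[80:260,150:480],None,fx=2.4,fy=2.4,interpolation=cv2.INTER_CUBIC); cv2.imwrite('pics/crop.png',cr)
E
```

```text
bench z 0.6405191311720273 68.45279544798868 mat
mat (array([376.1, -50.4]), array([198.9, 226.7]), 2.78) 3.622094352388615
black top (array([637.6, 213.5]), array([205.3, 165.2]), 5.35) scene (array([640.3, 214.8]), array([207.9, 164.7]), 5.32)
  handset top (array([629.3, 254.9]), array([179. ,  45.2]), 6.16) 67.22952794002299 71.70389060085854
  handset scn (array([632.4, 256.6]), array([180.,  45.]), 5.94) 67.72836863039583 71.19719827525154
red top (array([622.4, -39.5]), array([165.3, 205. ]), 85.01) scene (array([623.9, -38. ]), array([167.2, 207.3]), 85.21)
  handset top (array([624. ,   2.4]), array([ 45.2, 178.3]), 86.25) 67.44769099517953 72.15213939349313
  handset scn (array([628.5,   4.7]), array([ 43.7, 178.9]), 85.47) 67.54538870991132 71.55549221151777
white top (array([ 637.5, -316.6]), array([166.1, 205.4]), 83.99) scene (array([ 638.7, -301.7]), array([194. , 206.9]), 85.99)
  handset top (array([ 636.8, -269.6]), array([ 45.4, 178.7]), 85.0) 67.27878312837316 71.59224133960818
  handset scn (array([ 639. , -268.5]), array([ 45.9, 179.9]), 84.62) 66.83035231842018 70.96360557479241
```

View pics/crop.png

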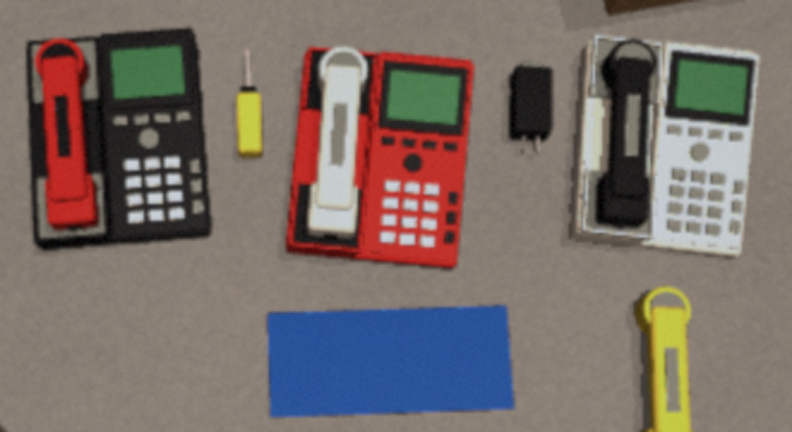

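The crop confirms it: real handsets are white at (340,140), red at (65,135) and black at (628,130), all with the earpiece at the display end. Next I turn the tool so the last joint stays inside its range.

Request:
servo_tool:
  steps:
    - [0,0,0,-0.059]
    - [0,0,0,-0.059]
    - [0,0,0,-0.059]
    - [0,0,0,-0.059]
    - [0,0,0,-0.059]
    - [0,0,0,-0.059]
    - [0,0,0,-0.059]
    - [0,0,0,-0.059]
    - [0,0,0,-0.059]
    - [0,0,0,-0.059]
  claw: 85

```text
time: 1.35
tool_pos: [150.9, -502.4, 230.6]
tool_rot: [-0.0, 0.475, 0.88, 0.001]
force: [-0.6, -0.2, 1.0]
width: 84.9
finger_force: 0.0
```

Request:
servo_tool:
  steps:
    - [0,0,0,-0.059]
    - [0,0,0,-0.059]
    - [0,0,0,-0.059]
    - [0,0,0,-0.059]
    - [0,0,0,-0.059]
    - [0,0,0,0]

```text
time: 2.1
tool_pos: [151.0, -502.5, 230.7]
tool_rot: [-0.0, 0.036, 0.999, 0.001]
force: [0.4, 0.2, -0.1]
width: 84.5
finger_force: 0.0
```

```bash
cat > go.py <<'E'
import sys
from h import *
x,y,z,yaw=map(float,sys.argv[1:5]); s=read_state(); q=s['tool_rot']
M=R.from_quat([q[1],q[2],q[3],q[0]]).as_matrix(); now=np.degrees(np.arctan2(M[1,0],M[0,0]))
d=M.T@(np.array([x,y,z])-s['tool_pos']); dy=(now-yaw+180)%360-180
print('pos',s['tool_pos'].round(1),'yaw',now.round(2),'w',round(s['width'],1),'t',round(s['time'],1),'j',s['joints'].round(2))
print('shift',(d/100).round(4),'turn',round(dy/180,4))
E
python3 go.py 626 3.5 150 176.1
```

```text
pos [ 151.  -502.5  230.7] yaw 175.89 w 84.5 t 2.1 j [-1.41  0.05  0.1   1.62  0.   -1.34]
shift [-4.3759  5.3863  0.8121] turn -0.0012
```

Request:
servo_tool:
  steps:
    - [-0.36,0.44,0,0]
    - [-0.36,0.44,0,0]
    - [-0.36,0.44,0,0]
    - [-0.36,0.44,0,0]
    - [-0.36,0.44,0,0]
    - [-0.36,0.44,0,0]
    - [-0.36,0.44,0,0]
    - [-0.36,0.44,0,0]
    - [-0.36,0.44,0,0]
    - [-0.36,0.44,0,0]

```text
time: 3.35
tool_pos: [541.7, -87.3, 231.1]
tool_rot: [-0.0, 0.036, 0.999, -0.0]
force: [0.2, -0.9, 0.5]
width: 85.2
finger_force: 0.0
```

Request:
servo_tool:
  steps:
    - [-0.38,0.49,0.2,0]
    - [-0.38,0.49,0.2,0]
    - [0,0,0.2,0]
    - [0,0,0.2,0]
    - [0,0,0,0]

```text
time: 3.98
tool_pos: [618.3, 0.3, 150.0]
tool_rot: [-0.003, 0.036, 0.999, 0.0]
force: [0.7, -0.7, -0.1]
width: 85.1
finger_force: 0.0
```

```bash
python3 go.py 626 3.5 44 176.1
```

```text
pos [6.183e+02 3.000e-01 1.500e+02] yaw 175.9 w 85.1 t 4.0 j [-0.11  0.3   0.22  1.5  -0.   -0.04]
shift [-0.0809  0.0372  1.0593] turn -0.0011
```

Request:
servo_tool:
  steps:
    - [-0.08,0.037,0.2,0]
    - [0,0,0.3,0]
    - [0,0,0.3,0]
    - [0,0,0.2,0]
    - [0,0,0.06,0]
    - [0,0,0,0]

```text
time: 4.72
tool_pos: [628.4, 2.9, 47.0]
tool_rot: [0.0, 0.035, 0.999, 0.0]
force: [-1.2, 1.0, -0.1]
width: 85.0
finger_force: 0.0
```

Request:
servo_tool:
  steps:
    - [0,0,0,0]
    - [0,0,0,0]
    - [0,0,0,0]
    - [0,0,0,0]
    - [0,0,0,0]
    - [0,0,0,0]
  claw: 20

```text
time: 5.48
tool_pos: [629.1, 2.9, 48.1]
tool_rot: [0.001, 0.035, 0.999, -0.0]
force: [0.7, 0.5, 5.8]
width: 32.3
finger_force: 62.3
```

```bash
python3 go.py 626 3.5 44 176.1
```

```text
pos [629.1   2.9  48.1] yaw 176.02 w 32.3 t 5.5 j [-0.1   0.35  0.08  1.3  -0.   -0.03]
shift [0.0311 0.0042 0.0411] turn -0.0005
```

Request:
servo_tool:
  steps:
    - [0,0,-0.05,0]
    - [0,0,-0.2,0]
    - [0,0,-0.35,0]
    - [0,0,-0.4,0]
    - [0,0,-0.3,0]
    - [0,0,0,0]

```text
time: 6.22
tool_pos: [629.5, 2.9, 179.3]
tool_rot: [0.002, 0.035, 0.999, -0.0]
force: [0.3, -0.1, -1.8]
width: 32.4
finger_force: 61.7
```

```bash
python3 - <<'E'
from h import *
im=cv2.imread('pics/top0.png');W=world('top',np.load('top0.npy'))
hsv=cv2.cvtColor(im,cv2.COLOR_BGR2HSV)
m=((hsv[...,0]>105)&(hsv[...,0]<130)&(hsv[...,1]>150)).astype(np.uint8)
n,l,st,c=cv2.connectedComponentsWithStats(m); k=l[230,313]
print(rect(W[l==k][:,:2]))
E
python3 go.py 376 -50 150 90
```

```text
(array([376.1, -50.4]), array([198.9, 226.7]), 2.78)
pos [629.5   2.9 179.3] yaw 176.02 w 32.4 t 6.2 j [-0.1   0.31  0.3   1.55  0.   -0.03]
shift [ 2.4939 -0.704   0.2822] turn 0.4779
```

Request:
servo_tool:
  steps:
    - [0,0,0,0.059]
    - [0,0,0,0.059]
    - [0,0,0,0.059]
    - [0,0,0,0.059]
    - [0,0,0,0.059]
    - [0,0,0,0.059]
    - [0,0,0,0.059]
    - [0,0,0,0.059]
    - [0,0,0,0]

```text
time: 7.35
tool_pos: [626.7, 3.2, 173.8]
tool_rot: [-0.002, 0.7, 0.714, -0.002]
force: [-0.1, -0.4, -2.2]
width: 33.0
finger_force: 61.6
```

```bash
python3 - <<'E'
from h import *
im=cv2.imread('pics/top0.png');W=world('top',np.load('top0.npy'))
for p in [(262,210),(362,208),(363,249),(263,254),(313,230)]: print(p,W[p[1],p[0]].round(1))
E
python3 go.py 425 -50 150 90
```

```text
(262, 210) [472.4  66.2  -2.4]
(362, 208) [ 478.8 -164.9   -1.6]
(363, 249) [ 382.8 -162.5    5.6]
(263, 254) [371.   62.8  -0.5]
(313, 230) [425.8 -50.2   2.8]
pos [626.7   3.2 173.8] yaw 91.18 w 33.0 t 7.3 j [-0.1   0.32  0.29  1.55  0.    1.45]
shift [-0.49   -2.0266  0.2475] turn 0.0066
```

Request:
servo_tool:
  steps:
    - [-0.1,-0.4,0.1,0]
    - [-0.1,-0.4,0.1,0]
    - [-0.1,-0.4,0.1,0]
    - [-0.1,-0.4,0.1,0]
    - [-0.09,-0.4,0.3,0]
    - [0,0,0.3,0]
    - [0,0,0.2,0]
    - [0,0,0,0]

```text
time: 8.35
tool_pos: [426.1, -48.9, 53.9]
tool_rot: [-0.003, 0.7, 0.714, -0.002]
force: [-0.8, -0.8, -1.0]
width: 32.4
finger_force: 61.5
```

```bash
python3 go.py 427 -50 17 91.2
```

```text
pos [426.1 -48.9  53.9] yaw 91.19 w 32.4 t 8.3 j [-0.27 -0.16 -0.46  1.28  0.    1.28]
shift [-0.0116  0.0108  0.3689] turn -0.0
```

Request:
servo_tool:
  steps:
    - [0,0,0.2,0]
    - [0,0,0.1,0]
    - [0,0,0.04,0]
    - [0,0,0.015,0]
    - [0,0,0.015,0]
    - [0,0,0,0]

```text
time: 9.1
tool_pos: [429.4, -49.8, 20.3]
tool_rot: [0.0, 0.701, 0.714, 0.0]
force: [0.9, 0.9, -1.3]
width: 32.3
finger_force: 61.6
```

Request:
servo_tool:
  steps:
    - [0,0,0.015,0]
    - [0,0,0.015,0]
    - [0,0,0,0]
    - [0,0,0,0]

```text
time: 9.6
tool_pos: [429.3, -49.7, 17.1]
tool_rot: [0.0, 0.701, 0.714, 0.0]
force: [0.5, 0.1, -0.5]
width: 32.8
finger_force: 61.7
```

Request:
servo_tool:
  steps:
    - [0,0,0.01,0]
    - [0,0,0.01,0]
    - [0,0,0,0]

```text
time: 9.98
tool_pos: [429.3, -49.7, 17.0]
tool_rot: [0.0, 0.701, 0.714, 0.0]
force: [-4.4, 2.1, 12.4]
width: 32.6
finger_force: 63.3
```

Request:
servo_tool:
  steps:
    - [0,0,-0.01,0]
    - [0,0,0,0]
    - [0,0,0,0]
    - [0,0,0,0]
    - [0,0,-0.2,0]
    - [0,0,-0.4,0]
    - [0,0,-0.4,0]
    - [0,0,-0.4,0]
  claw: 85

```text
time: 10.98
tool_pos: [429.0, -49.6, 157.0]
tool_rot: [-0.0, 0.701, 0.714, -0.0]
force: [0.8, -0.3, 0.3]
width: 84.7
finger_force: 0.0
```

```bash
python3 - <<'E'
from h import *
im,d=grab_frame('top'); cv2.imwrite('pics/top1.png',im); np.save('top1.npy',d)
im,d=grab_frame('scene'); cv2.imwrite('pics/scene1.png',im); np.save('scene1.npy',d)
E
python3 go.py 630.9 255.7 150 185.9
```

```text
pos [432.3 -50.6 161.2] yaw 91.06 w 84.8 t 11.1 j [-0.27 -0.2  -0.28  1.49  0.    1.28]
shift [3.0257 2.041  0.1226] turn -0.5269
```

View pics/top1.png

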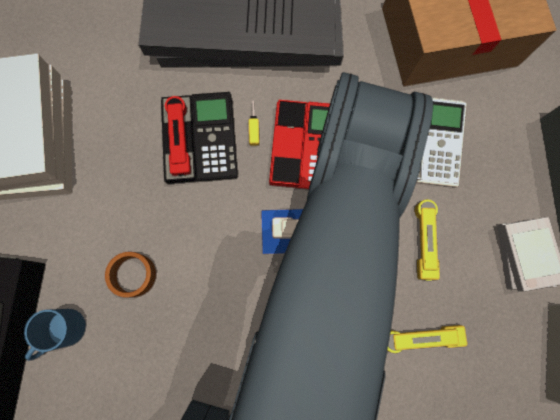

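White's mouth or ear end lies on the mat at (280,228). The empty red cradle shows its dark cup floors at (291,114) (ear) and (286,168) (mouth). I'll cast rays onto z=34 to find the cup centres.

```bash
cat >> h.py <<'E'
def ray(n,uv,z):
    c,f,M,p=cam(n); d=M@np.array([(uv[0]-c['cx'])/f,(uv[1]-c['cy'])/f,1]); return p+d*(z-p[2])/d[2]
E
python3 - <<'E'
from h import *
im=cv2.imread('pics/top1.png');g=im.max(2)
a,b,c,d=268,94,312,192
m=(g[b:d,a:c]<75).astype(np.uint8); n,l,st,ce=cv2.connectedComponentsWithStats(m)
cc=[]
for i in range(1,n):
    if st[i,4]>200:
        ys,xs=np.nonzero(l==i); r=cv2.minAreaRect(np.stack([xs+a,ys+b],1).astype(np.float32)); print(st[i],r); cc.append(ray('top',r[0],34)); print(cc[-1].round(1))
v=cc[0]-cc[1]; print(np.linalg.norm(v),np.degrees(np.arctan2(v[1],v[0])))
# same on initial depth methods: bins in phone frame for each phone
W=world('top',np.load('top0.npy'))
for n,(a,b,c,d) in BOX.items():
    P=W[b:d,a:c].reshape(-1,3); H=P[(P[:,2]>50)&(P[:,2]<75)]
    print(n,'handset z>50',rect(H[:,:2]))
im=cv2.imread('pics/top1.png')
cv2.imwrite('pics/cr1.png',cv2.resize(im[90:196,155:320],None,fx=4.5,fy=4.5,interpolation=cv2.INTER_NEAREST))
E
```

```text
[ 10   8  27  25 597] ((291.36474609375, 113.98771667480469), (25.350006103515625, 23.62982749938965), 5.194429397583008)
[6.926e+02 1.000e-01 3.400e+01]
[  5  63  27  26 605] ((286.2191162109375, 169.44944763183594), (25.835479736328125, 23.32303810119629), 5.440331935882568)
[558.8  11.9  34. ]
134.34329876250737 -5.04251228192293
black handset z>50 (array([632.9, 207.7]), array([180.8, 141.1]), 5.51)
red handset z>50 (array([618.1, -40.4]), array([140.3, 179.5]), 82.75)
white handset z>50 (array([ 632.5, -319.3]), array([143.9, 180.5]), 84.43)
```

View pics/cr1.png

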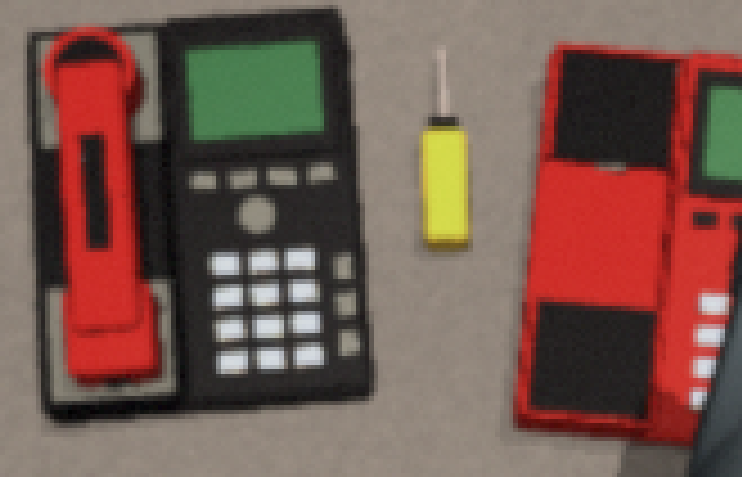

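Request:
servo_tool:
  steps:
    - [0,0,0,-0.059]
    - [0,0,0,-0.059]
    - [0,0,0,-0.059]
    - [0,0,0,-0.059]
    - [0,0,0,-0.059]
    - [0,0,0,-0.059]
    - [0,0,0,-0.059]
    - [0,0,0,-0.059]
    - [0,0,0,-0.055]
    - [0,0,0,0]

```text
time: 12.32
tool_pos: [428.6, -49.6, 154.9]
tool_rot: [-0.001, -0.051, 0.999, 0.0]
force: [0.2, -0.5, 0.2]
width: 84.9
finger_force: 0.0
```

```bash
python3 go.py 632 255.7 150 186
```

```text
pos [428.6 -49.6 154.9] yaw -174.2 w 84.9 t 12.3 j [-0.27 -0.2  -0.29  1.49 -0.   -0.37]
shift [-2.332   2.8312  0.0472] turn -0.0011
```

Request:
servo_tool:
  steps:
    - [-0.333,0.404,0,0]
    - [-0.333,0.404,0,0]
    - [-0.333,0.404,0,0]
    - [-0.333,0.404,0,0]
    - [-0.333,0.404,0,0]
    - [-0.333,0.404,0,0]
    - [-0.333,0.404,0,0]
    - [0,0,0.2,0]
    - [0,0,0.2,0]
    - [0,0,0,0]

```text
time: 13.58
tool_pos: [629.9, 255.3, 112.2]
tool_rot: [-0.003, -0.051, 0.999, -0.001]
force: [-0.3, 0.2, 1.1]
width: 85.2
finger_force: 0.0
```

```bash
python3 - <<'E'
from h import *
grab_frame('top');grab_frame('top')
E
python3 go.py 631 255.7 48 186
```

```text
pos [631.6 255.5 115.7] yaw -174.17 w 85.3 t 13.7 j [0.29 0.47 0.37 1.47 0.   0.18]
shift [0.0049 0.0028 0.677 ] turn -0.0009
```

Request:
servo_tool:
  steps:
    - [0,0,0.2,0]
    - [0,0,0.3,0]
    - [0,0,0.17,0]
    - [0,0,0,0]
    - [0,0,0,0]

```text
time: 14.3
tool_pos: [632.7, 255.8, 50.5]
tool_rot: [0.001, -0.051, 0.999, 0.0]
force: [1.1, 0.1, 0.1]
width: 84.9
finger_force: 0.0
```

Request:
servo_tool:
  steps:
    - [0,0,0,0]
    - [0,0,0,0]
    - [0,0,0,0]
    - [0,0,0,0]
    - [0,0,0,0]
    - [0,0,0,0]
  claw: 20

```text
time: 15.05
tool_pos: [632.5, 255.8, 49.9]
tool_rot: [0.001, -0.052, 0.999, 0.0]
force: [-0.2, 0.1, 5.1]
width: 32.8
finger_force: 62.4
```

```bash
python3 go.py 631 255.7 48 186
```

```text
pos [632.5 255.8  49.9] yaw -174.08 w 32.8 t 15.1 j [ 0.29  0.49  0.27  1.35 -0.    0.18]
shift [0.0148 0.0008 0.0188] turn -0.0005
```

Request:
servo_tool:
  steps:
    - [0,0,-0.05,0]
    - [0,0,-0.2,0]
    - [0,0,-0.35,0]
    - [0,0,-0.3,0]
    - [0,0,0,0]
    - [0,0,0,0]

```text
time: 15.8
tool_pos: [631.4, 255.5, 138.0]
tool_rot: [-0.001, -0.052, 0.999, -0.0]
force: [-0.4, -0.4, -3.1]
width: 32.3
finger_force: 61.8
```

```bash
python3 go.py 631 255.7 138 186
```

```text
pos [631.4 255.5 138. ] yaw -174.08 w 32.3 t 15.8 j [0.29 0.46 0.41 1.52 0.   0.18]
shift [ 0.0034  0.0021 -0.0004] turn -0.0005
```

Request:
servo_tool:
  steps:
    - [0,-0.1,0,0.03]
    - [0,-0.1,0,0.031]
    - [0,0,0,0]
    - [0,0,0,0]

```text
time: 16.3
tool_pos: [632.2, 235.8, 137.4]
tool_rot: [-0.001, 0.043, 0.999, -0.0]
force: [1.1, -0.1, -1.5]
width: 32.5
finger_force: 61.8
```

```bash
python3 go.py 629.1 6.1 90 174.97
python3 - <<'E'
from h import *
im,d=grab_frame('top'); cv2.imwrite('pics/top2.png',im)
E
```

```text
pos [632.2 235.8 137.4] yaw 175.02 w 32.5 t 16.3 j [0.26 0.45 0.39 1.51 0.   0.34]
shift [-0.17   -2.2906  0.4746] turn 0.0003
```

Request:
servo_tool:
  steps:
    - [-0.034,-0.3,0,0]
    - [-0.034,-0.45,0,0]
    - [-0.034,-0.45,0,0]
    - [-0.034,-0.45,0,0]
    - [-0.034,-0.4,0,0]
    - [0,-0.24,0.1,0]
    - [0,0,0.2,0]
    - [0,0,0.17,0]
    - [0,0,0,0]
    - [0,0,0,0]

```text
time: 17.6
tool_pos: [629.9, 6.6, 92.3]
tool_rot: [0.0, 0.044, 0.999, -0.0]
force: [-0.4, -0.7, -1.8]
width: 32.7
finger_force: 61.8
```

```bash
python3 go.py 629.1 6.1 51 174.97
python3 - <<'E'
from h import *
im,d=grab_frame('scene'); cv2.imwrite('pics/scene2.png',im[180:330,140:400])
im=cv2.resize(im[200:320,160:380],None,fx=3.4,fy=3.4,interpolation=cv2.INTER_CUBIC); cv2.imwrite('pics/scene2.png',im)
E
```

```text
pos [629.9   6.6  92.3] yaw 175.0 w 32.7 t 17.6 j [-0.1   0.33  0.15  1.39 -0.   -0.01]
shift [ 0.0075 -0.0061  0.4126] turn 0.0002
```

View pics/scene2.png

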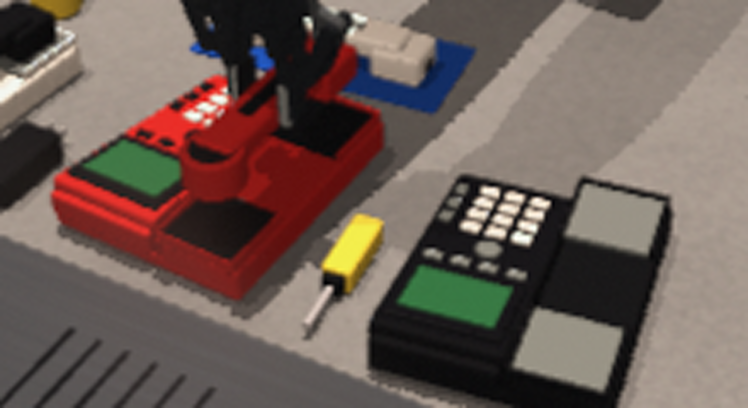

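The red handset is held level over the red cradle with its earpiece at the display end (around (215,175) in the crop). The black cradle is now empty. Lowering.

Request:
servo_tool:
  steps:
    - [0.008,-0.005,0.15,0]
    - [0,0,0.12,0]
    - [0,0,0.08,0]
    - [0,0,0.03,0]
    - [0,0,0,0]
    - [0,0,0,0]

```text
time: 18.4
tool_pos: [629.3, 5.6, 54.5]
tool_rot: [0.001, 0.044, 0.999, -0.0]
force: [0.5, 0.1, -1.7]
width: 32.6
finger_force: 61.8
```

Request:
servo_tool:
  steps:
    - [0,0,0.01,0]
    - [0,0,0.01,0]
    - [0,0,0,0]
    - [0,0,0,0]

```text
time: 18.9
tool_pos: [628.8, 5.7, 52.0]
tool_rot: [0.0, 0.044, 0.999, 0.0]
force: [0.5, -0.6, -1.0]
width: 32.1
finger_force: 61.8
```

Request:
servo_tool:
  steps:
    - [0,0,0.01,0]
    - [0,0,0.01,0]
    - [0,0,0,0]
    - [0,0,0,0]

```text
time: 19.4
tool_pos: [628.9, 5.7, 49.9]
tool_rot: [0.0, 0.044, 0.999, 0.0]
force: [0.3, -0.7, -3.1]
width: 32.4
finger_force: 61.8
```

Request:
servo_tool:
  steps:
    - [0,0,0.01,0]
    - [0,0,0.01,0]
    - [0,0,0,0]

```text
time: 19.77
tool_pos: [628.9, 5.7, 49.9]
tool_rot: [0.0, 0.044, 0.999, -0.0]
force: [-3.9, -0.1, 5.5]
width: 32.9
finger_force: 62.8
```

Request:
servo_tool:
  steps:
    - [0,0,-0.01,0]
    - [0,0,0,0]
    - [0,0,0,0]
    - [0,0,0,0]
    - [0,0,-0.2,0]
    - [0,0,-0.4,0]
    - [0,0,-0.3,0]
    - [0,0,0,0]
  claw: 85

```text
time: 20.78
tool_pos: [631.2, 5.4, 142.8]
tool_rot: [0.004, 0.044, 0.999, -0.0]
force: [0.3, -0.4, -0.0]
width: 85.3
finger_force: 0.0
```

```bash
python3 go.py 640 -269 90 175
```

```text
pos [631.2   5.4 142.8] yaw 174.94 w 85.3 t 20.8 j [-0.1   0.32  0.23  1.48 -0.   -0.01]
shift [-0.3257 -2.7256  0.5305] turn -0.0003
```

Request:
servo_tool:
  steps:
    - [-0.04,-0.4,0,0]
    - [-0.05,-0.45,0,0]
    - [-0.05,-0.45,0,0]
    - [-0.05,-0.45,0,0]
    - [-0.05,-0.45,0,0]
    - [-0.05,-0.4,0,0]
    - [-0.03,-0.12,0.2,0]
    - [0,0,0.2,0]
    - [0,0,0,0]
    - [0,0,0,0]

```text
time: 22.02
tool_pos: [636.5, -267.0, 98.2]
tool_rot: [-0.001, 0.044, 0.999, 0.0]
force: [0.1, -1.0, 0.3]
width: 84.9
finger_force: 0.0
```

```bash
python3 go.py 640 -269 49 175
```

```text
pos [ 636.5 -267.    98.2] yaw 175.0 w 84.9 t 22.0 j [-0.49  0.5   0.37  1.45  0.   -0.41]
shift [-0.0377 -0.0174  0.4918] turn -0.0
```

Request:
servo_tool:
  steps:
    - [-0.037,-0.017,0.15,0]
    - [0,0,0.2,0]
    - [0,0,0.14,0]
    - [0,0,0,0]
    - [0,0,0,0]
    - [0,0,0,0]

```text
time: 22.78
tool_pos: [640.9, -270.5, 51.1]
tool_rot: [0.001, 0.044, 0.999, -0.0]
force: [0.2, -0.5, -0.7]
width: 84.7
finger_force: 0.0
```

Request:
servo_tool:
  steps:
    - [0,0,0,0]
    - [0,0,0,0]
    - [0,0,0,0]
    - [0,0,0,0]
    - [0,0,0,0]
    - [0,0,0,0]
  claw: 20

```text
time: 23.52
tool_pos: [640.6, -270.4, 50.5]
tool_rot: [0.0, 0.044, 0.999, -0.0]
force: [0.1, -0.9, 2.7]
width: 32.5
finger_force: 62.4
```

```bash
python3 go.py 640 -269 49 175
```

```text
pos [ 640.6 -270.4   50.5] yaw 174.94 w 32.5 t 23.5 j [-0.5   0.52  0.32  1.36 -0.   -0.41]
shift [0.0073 0.0131 0.0153] turn -0.0003
```

Request:
servo_tool:
  steps:
    - [0,0,-0.05,0]
    - [0,0,-0.2,0]
    - [0,0,-0.35,0]
    - [0,0,-0.4,0]
    - [0,0,-0.2,0]
    - [0,0,0,0]

```text
time: 24.28
tool_pos: [641.8, -270.9, 174.0]
tool_rot: [0.003, 0.044, 0.999, -0.001]
force: [-0.4, -0.2, -1.6]
width: 32.5
finger_force: 61.9
```

```bash
python3 - <<'E'
from h import *
im,d=grab_frame('top'); cv2.imwrite('pics/top3.png',im); np.save('top3.npy',d)
W=world('top',d)
def cups(a,b,c,d,mask):
    n,l,st,ce=cv2.connectedComponentsWithStats(cv2.morphologyEx(mask[b:d,a:c].astype(np.uint8),cv2.MORPH_OPEN,np.ones((3,3))))
    cc=[]
    for i in range(1,n):
        if st[i,4]>200:
            ys,xs=np.nonzero(l==i); r=cv2.minAreaRect(np.stack([xs+a,ys+b],1).astype(np.float32)); print(st[i],r); cc.append(ray('top',r[0],34)); print(cc[-1].round(1))
    if len(cc)==2: v=cc[0]-cc[1]; print(((cc[0]+cc[1])/2).round(1),np.linalg.norm(v),np.degrees(np.arctan2(v[1],v[0])))
cups(155,88,193,190,im.max(2)>95)
P=W[95:200,262:352].reshape(-1,3); H=P[(P[:,2]>56)&(P[:,2]<75)]; print('red hs',rect(H[:,:2]))
E
python3 go.py 630 240 150 185.35
```

```text
[   0    0   38  102 1184] ((173.5, 138.5), (101.0, 37.0), 90.0)
[629.1 268.1  34. ]
[  8   9  27  26 631] ((176.48768615722656, 109.7784652709961), (24.79509925842285, 26.181848526000977), 86.8201675415039)
[698.9 264.8  34. ]
[ 10  64  28  27 680] ((178.95303344726562, 165.1077423095703), (25.438474655151367, 27.120357513427734), 86.98721313476562)
[566.3 252.8  34. ]
red hs (array([627.2,   5.7]), array([ 44. , 180.6]), 85.75)
pos [ 640.9 -270.4  171.5] yaw 174.94 w 32.6 t 24.3 j [-0.5   0.51  0.53  1.6   0.   -0.41]
shift [0.559  5.0751 0.2087] turn -0.0578
```

View pics/top3.png

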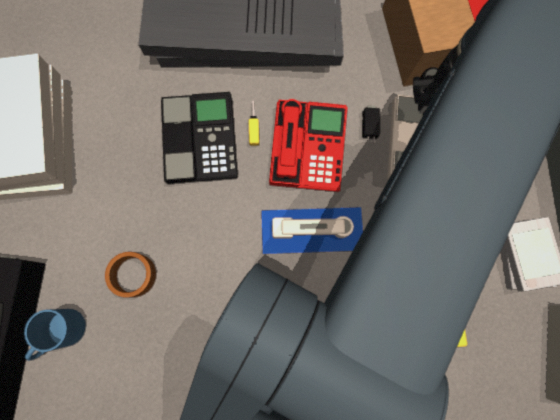

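Black's cup floors are at (176,110) and (179,165). Red is seated in its cradle at (290,140), about 1.5 mm off centre. White is on the mat with its earpiece at (345,228). Now black goes to the black phone.

Request:
servo_tool:
  steps:
    - [0,0.1,0,-0.029]
    - [0,0.2,0,-0.0283]
    - [0,0.45,0,0]
    - [0,0.5,0,0]
    - [0,0.5,0,0]
    - [0,0.5,0,0]
    - [0,0.5,0,0]
    - [0,0.5,0,0]
    - [0,0.3,0,0]
    - [0,0,0,0]

```text
time: 25.58
tool_pos: [609.6, 86.0, 167.8]
tool_rot: [-0.002, -0.048, 0.999, 0.0]
force: [0.1, -0.3, -2.1]
width: 32.5
finger_force: 61.9
```

```bash
python3 go.py 636 259.6 90 185.25
```

```text
pos [609.6  86.  167.8] yaw -174.52 w 32.5 t 25.6 j [ 0.03  0.29  0.24  1.53  0.   -0.06]
shift [-0.4312  1.7024  0.7778] turn 0.0013
```

Request:
servo_tool:
  steps:
    - [-0.1,0.35,0,0.0013]
    - [-0.1,0.4,0,0]
    - [-0.1,0.4,0,0]
    - [-0.1,0.35,0,0]
    - [-0.03,0.2,0.15,0]
    - [0,0,0.3,0]
    - [0,0,0.3,0]
    - [0,0,0,0]
    - [0,0,0,0]
    - [0,0,0,0]

```text
time: 26.82
tool_pos: [640.5, 256.5, 97.1]
tool_rot: [0.002, -0.044, 0.999, 0.0]
force: [-0.8, 0.2, -2.0]
width: 32.4
finger_force: 61.9
```

```bash
python3 go.py 636 259.6 54.5 185.25
```

```text
pos [640.5 256.5  97.1] yaw -175.01 w 32.4 t 26.8 j [ 0.28  0.49  0.36  1.44 -0.    0.2 ]
shift [0.0431 0.0345 0.4261] turn -0.0015
```

Request:
servo_tool:
  steps:
    - [0.02,0.017,0.1,-0.0015]
    - [0.02,0.017,0.1,0]
    - [0,0,0.1,0]
    - [0,0,0.07,0]
    - [0,0,0.03,0]
    - [0,0,0,0]
    - [0,0,0,0]

```text
time: 27.7
tool_pos: [635.3, 259.7, 55.5]
tool_rot: [0.0, -0.046, 0.999, 0.0]
force: [-0.7, -0.6, -2.4]
width: 32.5
finger_force: 61.9
```

```bash
python3 go.py 636 259.6 50.5 185.25
```

```text
pos [635.3 259.7  55.5] yaw -174.71 w 32.5 t 27.7 j [0.29 0.5  0.29 1.36 0.   0.2 ]
shift [-0.0073 -0.0019  0.0497] turn 0.0002
```

Request:
servo_tool:
  steps:
    - [0,0,0.01,0]
    - [0,0,0.01,0]
    - [0,0,0.01,0]
    - [0,0,0,0]
    - [0,0,0,0]

```text
time: 28.32
tool_pos: [634.8, 259.6, 51.9]
tool_rot: [-0.0, -0.046, 0.999, 0.0]
force: [-0.2, -1.0, -2.2]
width: 32.4
finger_force: 61.9
```

Request:
servo_tool:
  steps:
    - [0,0,0.01,0]
    - [0,0,0.01,0]
    - [0,0,0,0]
    - [0,0,0,0]

```text
time: 28.82
tool_pos: [635.0, 259.7, 50.5]
tool_rot: [0.0, -0.046, 0.999, 0.0]
force: [-0.6, -1.4, 1.7]
width: 32.7
finger_force: 62.2
```

Request:
servo_tool:
  steps:
    - [0,0,0,0]
    - [0,0,0,0]
    - [0,0,0,0]
    - [0,0,-0.2,0]
    - [0,0,-0.4,0]
    - [0,0,-0.4,0]
    - [0,0,0,0.059]
    - [0,0,0,0.059]
    - [0,0,0,0.059]
    - [0,0,0,0.059]
  claw: 85

```text
time: 30.08
tool_pos: [635.4, 259.8, 152.1]
tool_rot: [0.001, 0.322, 0.947, 0.001]
force: [-0.2, 0.1, -0.0]
width: 85.1
finger_force: 0.0
```

Request:
servo_tool:
  steps:
    - [0,0,0,0.059]
    - [0,0,0,0.059]
    - [0,0,0,0.059]
    - [0,0,0,0.059]
    - [0,0,0,0.051]
    - [0,0,0,0]

```text
time: 30.82
tool_pos: [635.3, 259.8, 151.7]
tool_rot: [0.0, 0.699, 0.715, 0.001]
force: [0.0, 0.1, -0.0]
width: 85.0
finger_force: 0.0
```

```bash
python3 go.py 429.3 -49.7 80 91.2;  python3 - <<'E'
from h import *
im,d=grab_frame('top'); cv2.imwrite('pics/top4.png',im); np.save('top4.npy',d)
E
```

```text
pos [635.3 259.8 151.7] yaw 91.26 w 85.0 t 30.8 j [0.29 0.48 0.45 1.55 0.   1.84]
shift [-3.0494 -2.1292  0.7106] turn 0.0003
```

View pics/top4.png

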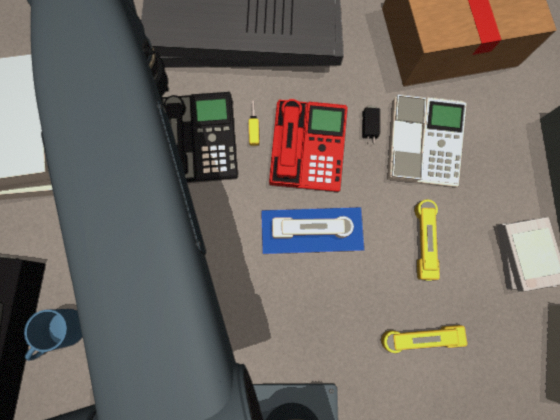

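White lies on the mat, earpiece at (343,227) and mouthpiece at (281,228). The white phone's cup floors are grey, at (411,108) and (406,167). Measuring both.

```bash
python3 - <<'E'
from h import *
im=cv2.imread('pics/top4.png'); W=world('top',np.load('top4.npy')); g=im.max(2).astype(int)
print('row108',g[108,385:440:2],'col409',g[92:190:3,409])
P=W[212:246,266:360].reshape(-1,3); H=P[(P[:,2]>15)&(P[:,2]<60)]; print('white hs depth',rect(H[:,:2]))
mk=(g[205:255,262:365]>130)&(np.ptp(im[205:255,262:365],axis=2)<60)
ys,xs=np.nonzero(cv2.morphologyEx(mk.astype(np.uint8),cv2.MORPH_OPEN,np.ones((3,3)))); r=cv2.minAreaRect(np.stack([xs+262,ys+205],1).astype(np.float32)); print('px',r,ray('top',r[0],32).round(1))
P=W[88:196,382:472].reshape(-1,3); B=P[(P[:,2]>14)&(P[:,2]<75)]; print('white phone',rect(B[:,:2]))
for lo,hi in((90,150),(100,160)):
  m=((g>lo)&(g<hi)).astype(np.uint8); m=cv2.morphologyEx(m,cv2.MORPH_OPEN,np.ones((5,5)))
  a,b,c,d=394,92,428,184; n,l,st,ce=cv2.connectedComponentsWithStats(m[b:d,a:c])
  for i in range(1,n):
    if st[i,4]>200:
        ys,xs=np.nonzero(l==i); r=cv2.minAreaRect(np.stack([xs+a,ys+b],1).astype(np.float32)); print(st[i],r,ray('top',r[0],34).round(1))
P=W[95:200,262:352].reshape(-1,3); H=P[(P[:,2]>56)&(P[:,2]<75)]; print('red hs',rect(H[:,:2]))
E
```

```text
row108 [150 142 132  85  94 179 191 140 139 141 138 140 140 139 140 139 138 138
 138 124 197 213  79  41 118 131 132 132] col409 [147 171 136 139 139 140 139 140 141 139 137 222 221 221 222 221 222 221
 223 221 178 143 143 143 143 144 146 145 170 119 100 140 149]
white hs depth (array([428.3, -46.9]), array([ 43.9, 179.8]), 0.95)
px ((313.0, 229.5), (49.0, 102.0), 90.0) [422.3 -47.4  32. ]
white phone (array([ 637.6, -316.9]), array([166.6, 204.9]), 83.96)
[  4   4  27  27 641] ((410.97052001953125, 109.3823471069336), (25.923416137695312, 25.463241577148438), 4.398705005645752) [ 708.4 -280.5   34. ]
[  1  60  27  25 577] ((407.8536682128906, 163.81707763671875), (26.83486557006836, 22.4176025390625), 6.340191841125488) [ 575.2 -265.9   34. ]
[  4   4  27  27 662] ((411.0, 109.0), (26.0, 26.0), 90.0) [ 709.3 -280.6   34. ]
[  1  60  27  25 623] ((408.0, 164.0), (24.0, 26.0), 90.0) [ 574.7 -266.2   34. ]
red hs (array([626.4,   5.9]), array([ 43.8, 180.2]), 85.75)
```

Request:
servo_tool:
  steps:
    - [-0.42,-0.3,0,0]
    - [-0.42,-0.3,0,0]
    - [-0.42,-0.3,0,0]
    - [-0.42,-0.3,0,0]
    - [-0.42,-0.3,0,0]
    - [-0.42,-0.3,0,0]
    - [-0.42,-0.3,0,0]
    - [-0.11,-0.03,0.3,0]
    - [0,0,0.3,0]
    - [0,0,0,0]

```text
time: 32.12
tool_pos: [425.9, -49.3, 88.2]
tool_rot: [-0.002, 0.7, 0.715, -0.001]
force: [-0.3, 0.2, 1.1]
width: 84.8
finger_force: 0.0
```

```bash
python3 go.py 429.3 -49.7 17.1 91.2
```

```text
pos [425.9 -49.3  88.2] yaw 91.21 w 84.8 t 32.1 j [-0.27 -0.18 -0.41  1.35  0.    1.28]
shift [-0.0059  0.0373  0.711 ] turn 0.0001
```

Request:
servo_tool:
  steps:
    - [-0.005,0.02,0.15,0]
    - [0,0,0.3,0]
    - [0,0,0.2,0]
    - [0,0,0.04,0]
    - [0,0,0,0]
    - [0,0,0,0]

```text
time: 32.88
tool_pos: [431.3, -50.3, 22.3]
tool_rot: [0.001, 0.7, 0.714, 0.001]
force: [0.5, 0.7, -0.0]
width: 85.4
finger_force: 0.0
```

```bash
python3 go.py 429.3 -49.7 17.1 91.2
```

```text
pos [431.3 -50.3  22.3] yaw 91.17 w 85.4 t 32.9 j [-0.27 -0.13 -0.5   1.21  0.    1.28]
shift [ 0.0064 -0.02    0.0522] turn -0.0002
```

Request:
servo_tool:
  steps:
    - [0.005,-0.015,0.03,0]
    - [0,0,0.01,0]
    - [0,0,0,0]

```text
time: 33.25
tool_pos: [428.4, -49.6, 16.9]
tool_rot: [-0.0, 0.7, 0.714, -0.0]
force: [0.8, 0.0, 0.7]
width: 85.0
finger_force: 0.0
```

Request:
servo_tool:
  steps:
    - [0,0,0,0]
    - [0,0,0,0]
    - [0,0,0,0]
    - [0,0,0,0]
    - [0,0,0,0]
    - [0,0,0,0]
  claw: 20

```text
time: 34.0
tool_pos: [429.0, -49.7, 17.3]
tool_rot: [0.0, 0.7, 0.714, 0.0]
force: [0.2, -0.9, 2.1]
width: 32.7
finger_force: 61.6
```

```bash
python3 go.py 429.3 -49.7 17.1 91.2
```

```text
pos [429.  -49.7  17.3] yaw 91.15 w 32.7 t 34.0 j [-0.27 -0.13 -0.51  1.2  -0.    1.28]
shift [0.     0.0035 0.0021] turn -0.0003
```

Request:
servo_tool:
  steps:
    - [0,0,-0.05,0]
    - [0,0,-0.2,0]
    - [0,0,-0.4,0]
    - [0,0,-0.5,0]
    - [0,0,-0.3,0]
    - [0,0,0,-0.059]
    - [0,0,0,-0.059]
    - [0,0,0,-0.059]
    - [0,0,0,-0.059]
    - [0,0,0,-0.059]

```text
time: 35.25
tool_pos: [427.7, -49.3, 161.2]
tool_rot: [-0.001, 0.304, 0.953, -0.0]
force: [-0.3, -0.5, -0.5]
width: 32.7
finger_force: 61.3
```

Request:
servo_tool:
  steps:
    - [0,0,0,-0.059]
    - [0,0,0,-0.059]
    - [0,0,0,-0.047]
    - [0,0,0,0]

```text
time: 35.75
tool_pos: [427.9, -49.4, 161.3]
tool_rot: [-0.001, 0.054, 0.999, 0.0]
force: [1.2, -0.7, -1.5]
width: 33.1
finger_force: 61.2
```

```bash
python3 go.py 647 -274.1 110 173.9
```

```text
pos [427.9 -49.4 161.3] yaw 173.85 w 33.1 t 35.8 j [-0.27 -0.2  -0.28  1.5   0.   -0.16]
shift [-2.42   -1.9999  0.5088] turn -0.0003
```

Request:
servo_tool:
  steps:
    - [-0.3,-0.25,0,0]
    - [-0.4,-0.33,0,0]
    - [-0.4,-0.33,0,0]
    - [-0.4,-0.33,0,0]
    - [-0.4,-0.33,0,0]
    - [-0.35,-0.29,0,0]
    - [-0.17,-0.14,0.2,0]
    - [0,0,0.25,0]
    - [0,0,0,0]
    - [0,0,0,0]

```text
time: 37.0
tool_pos: [648.0, -273.7, 117.4]
tool_rot: [-0.0, 0.053, 0.999, 0.0]
force: [-0.5, -0.4, -1.3]
width: 32.9
finger_force: 61.2
```

```bash
python3 go.py 647 -274.1 53 173.9
```

```text
pos [ 648.  -273.7  117.4] yaw 173.9 w 32.9 t 37.0 j [-0.49  0.53  0.46  1.5   0.   -0.39]
shift [ 0.0094 -0.0048  0.6441] turn 0.0
```

Request:
servo_tool:
  steps:
    - [0,0,0.2,0]
    - [0,0,0.2,0]
    - [0,0,0.13,0]
    - [0,0,0.06,0]
    - [0,0,0,0]
    - [0,0,0,0]
    - [0,0,0,0]

```text
time: 37.88
tool_pos: [648.6, -274.3, 59.0]
tool_rot: [0.001, 0.053, 0.999, -0.0]
force: [0.9, -0.3, -1.4]
width: 32.8
finger_force: 61.2
```

```bash
python3 go.py 647 -274.1 48.2 173.9
```

```text
pos [ 648.6 -274.3   59. ] yaw 173.94 w 32.8 t 37.9 j [-0.5   0.54  0.36  1.39 -0.   -0.39]
shift [0.0166 0.0003 0.1078] turn 0.0002
```

Request:
servo_tool:
  steps:
    - [0.015,0,0.03,0]
    - [0,0,0.03,0]
    - [0,0,0.01,0]
    - [0,0,0.01,0]
    - [0,0,0,0]
    - [0,0,0,0]

```text
time: 38.62
tool_pos: [646.7, -273.8, 50.1]
tool_rot: [0.0, 0.053, 0.999, -0.0]
force: [1.0, 0.6, -2.4]
width: 32.6
finger_force: 61.2
```

Request:
servo_tool:
  steps:
    - [0,0,0.01,0]
    - [0,0,0.01,0]
    - [0,0,0,0]
    - [0,0,0,0]

```text
time: 39.12
tool_pos: [646.7, -273.9, 48.4]
tool_rot: [0.0, 0.053, 0.999, -0.0]
force: [-1.0, 0.2, 0.8]
width: 32.8
finger_force: 61.5
```

Request:
servo_tool:
  steps:
    - [0,0,0,0]
    - [0,0,0,0]
    - [0,0,0,0]
    - [0,0,-0.2,0]
    - [0,0,-0.4,0]
    - [0,0,-0.5,0]
    - [0.5,0,-0.3,0]
    - [0.5,0,0,0]
    - [0.5,0,0,0]
    - [0.5,0,0,0]
  claw: 85

```text
time: 40.38
tool_pos: [446.7, -252.9, 190.1]
tool_rot: [0.001, 0.053, 0.999, -0.001]
force: [0.0, -0.9, 0.8]
width: 85.1
finger_force: 0.0
```

Request:
servo_tool:
  steps:
    - [0.4,-0.3,0,0]
    - [0.3,-0.5,0,0]
    - [0.3,-0.5,0,0]
    - [0,-0.5,0,0]
    - [0,-0.4,0,0]
    - [0,0,0,0]

```text
time: 41.12
tool_pos: [324.3, -463.7, 188.9]
tool_rot: [0.0, 0.054, 0.999, -0.001]
force: [0.6, 0.4, 0.0]
width: 85.1
finger_force: 0.0
```

```bash
python3 - <<'E'
from h import *
im,d=grab_frame('top'); cv2.imwrite('pics/top5.png',im); W=world('top',d)
for n,(a,b,c,e) in BOX.items():
    P=W[b:e,a:c].reshape(-1,3); H=P[(P[:,2]>56)&(P[:,2]<75)]; print(n,rect(H[:,:2]),np.median(H[:,2]))
s,d=grab_frame('scene'); cv2.imwrite('pics/scene5.png',cv2.resize(s[180:330,60:380],None,fx=2.4,fy=2.4))
E
```

```text
black (array([631.4, 259.3]), array([180.1,  44.9]), 4.44) 67.46155447209912
red (array([626.5,   5.9]), array([ 43.8, 178.8]), 85.76) 67.3375893533505
white (array([ 643.6, -272.9]), array([ 44.5, 180.2]), 83.83) 67.20063526000246
```

View pics/top5.png

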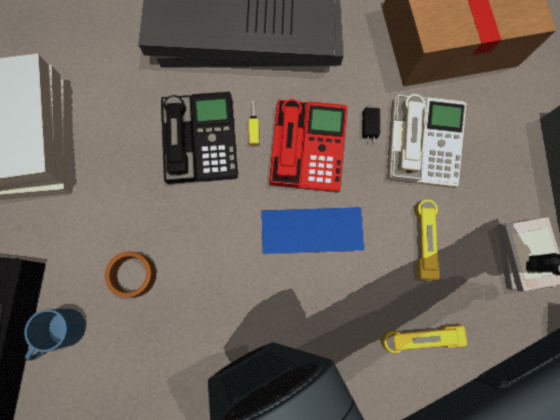

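View pics/scene5.png

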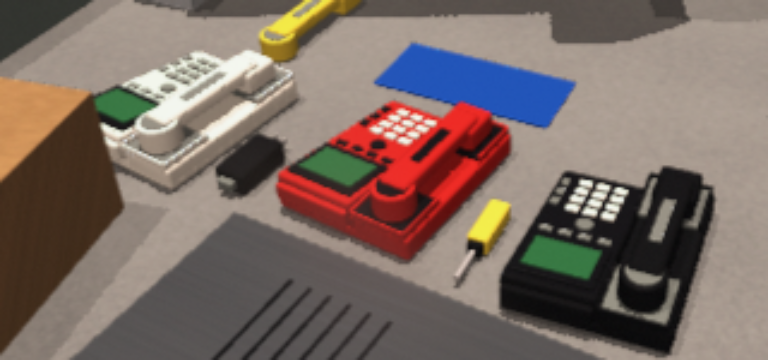

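Both views show every handset seated on its own phone, black at (177,138), red at (290,140) and white at (413,135), within about 2 mm of the cradle centres. The median tops read 67.2–67.5 mm, the same as when seated at the start, and the bystanders look unmoved.

```bash
python3 -c "
from rig import *
print(close_job())"
```

```text
the job is handed in; nothing more can be done
None
```

The job is handed in at about 41 s with all three handsets lying in the cradles of their own phones, each within about 2 mm by camera; the call returned no verdict.

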